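Wedge the hob tight in its bay

TASK

Stop the portable hob sliding about: stand the loose wooden wedge, thin end down, in the slot beside the hob and let go of it, then tap it down with the wooden pestle until it is jammed tight, taking a firm push of about 15 to 20 N without going further. Do it gently: more than 40 N on the wedge would crack the glass. Finally stand the pestle back upright on its cork coaster, and leave the pot, the jars and the mug where they are.

Things in the scene. Friction and masses are not known exactly. Their poses are not given: they have to be found in the camera images.
- bay: Wooden bay on the counter (fixed) that holds the hob: base board 360 x 390 x 12 mm, battens on two sides. Origin on the counter under the board, axes: z up, x along the slot, +y from the slot across the hob. The hob covers y = -100 to +170 mm and its top is 72 mm above the counter.
- slot (a point): Mouth of the wedge slot at its nominal centre, 72 mm above the counter (bay frame x 0, y -104 mm; axes as the bay's; true centre within 1 mm). The slot lies between the hob's side (about 5 mm to +y) and a wooden cheek block to -y. Along x it is 44 mm long, between two guide ribs 8 mm lower than the mouth; open above. Its walls close in downwards with the wedge's own taper.
- slot_floor (a point): Floor of the slot, 60 mm below its mouth; the wedge never gets here. The slot's width at the mouth is set differently each time, 8 to 12 mm, and not measured: set in by hand, the wedge first bears on both walls with its tip 16 to 50 mm below the mouth. From there it must be driven 3 to 24 mm deeper to jam; how far must be felt.
- hob: Black portable hob, 320 x 270 mm (origin as the bay's). It has 0.2 to 2.2 mm of play: driving the wedge first slides it in +y (friction 5 N, a push of about 5 to 7 N), then it meets rubber buffers, about 90 N per mm, and the push rises. Let go, the wedge must press on it with more than 9 N (15 to 20 N down on the wedge top does it; friction holds it). Over 40 N cracks it.
- wedge: Loose wooden wedge with a red top, 45 g, 100 mm tall, 30 mm wide along its x (these faces are parallel: grip here, near the top), thickness along its y growing from 6 mm at the tip to 18 mm at the top, the same both sides. Origin at the centre of the thin lower end, z to the top. Starts upright, tip down, in the storage block, tip 15 mm above the counter. In the slot its x lies along the slot.
- wedge_top (a point): Centre of the wedge's flat red top face, 100.5 mm above its tip; to be tapped here.
- rack: Dark wooden storage block, 75 x 55 x 45 mm, fixed, holding the wedge in a pocket 30 mm deep; origin centre of its underside, axes as the wedge's.
- pestle: Wooden pestle standing upright, 220 g: flat-bottomed head 46 mm diameter from 0 to 88 mm, then a handle 26 mm diameter up to 148 mm (grip it here from above, fingertips just over the head's shoulder, which can then bear the push). Origin at the centre of its flat bottom, z up.
- coaster: Round cork coaster, 110 mm diameter, 8 mm thick, fixed; origin at the centre of its underside. The pestle starts and ends standing on it.
- pot: Dark pot, 170 mm diameter, 95 mm tall, standing on the hob; leave it.
- salt_jar: Jar with a red cap, 64 mm diameter, 85 mm tall; leave it.
- spice_jar: Amber jar with a yellow cap, 60 mm diameter, 95 mm tall; leave it.
- mug: Blue mug, 80 mm diameter, 90 mm tall; leave it.

How it is judged:
On the way, in this order (a step that is already met when the one before it is completed fails the run):
1. the wedge stands loose in the slot, tip at least 12 mm below the mouth, and the fingers have let go of it (z of wedge in the frame of slot below -0.012 m and horizontal distance between wedge and slot below 0.014 m and contact force between each of the fingers, pestle and wedge below 0.1 N), for 0.2 s.
2. the pestle presses on the wedge (contact force between pestle and wedge above 3 N), for 0.02 s.
3. the wedge is jammed: pestle off it, it presses on the hob with more than 9 N (contact force between wedge and hob above 9 N and contact force between each of pestle, the fingers and wedge below 0.1 N), for 0.2 s.
At the end, for the whole second after the job is handed in: The wedge stands upright (within 0.12 rad) along the slot, its tip at least 24 mm below the mouth, and by itself presses on the hob with more than 9 N; the pestle stands upright at rest on the coaster, its centre within 40 mm of the coaster's (contact force between wedge and hob above 9 N and z of wedge in the frame of slot below -0.024 m and horizontal distance between wedge and slot below 0.014 m and angle between wedge's own z axis and vertical below 0.12 rad and angle between the x axis of wedge and the x axis of bay, either way round below 0.15 rad and horizontal distance between pestle and coaster below 0.04 m and angle between pestle's own z axis and vertical below 0.1 rad and height (world z) of pestle below 0.02 m and linear speed of pestle below 0.02 m/s and linear speed of wedge below 0.01 m/s); the robot touches nothing.
It fails at once if the pestle hits or presses the wedge with more than 40 N (contact force between pestle and wedge above 40 N).
It fails at once if the wedge presses on the hob with more than 40 N (contact force between wedge and hob above 40 N).
It fails at once if the hand presses on the hob or pestle on the hob with more than 20 N (contact force between any of the arm, pestle and hob above 20 N).
It fails at once if the pot, a jar or the mug is moved more than 40 mm (distance of any of pot, salt_jar, spice_jar, mug from where it was at the start of the episode above 0.04 m).
It also fails if it takes over 72 s, if anything falls off the work surface, if the arm or the gripper's body presses on something with over 40 N, if the wrist force passes 120 N, or if a joint passes its speed limit or range.

ROBOT

A 6-joint arm with a two-finger parallel gripper is mounted at the origin on the work surface. World frame = base frame: x ahead of the robot, y to its left, z up, the work surface at z = 0. Lengths are in m, angles in rad, forces in N, time in s.
With the tool pointing down it reaches from about 0.3 to 0.75 m from the base axis. Payload 8.5 kg.
Tool frame: the origin (TCP) lies midway between the tips of the shut fingers; the grasp point (between the pads) lies 19 mm behind it (robot.hold_point_z is the distance from the TCP to the grasp point, in m); z points along the fingers, y is the line along which they close (so a half turn about z gives the same grasp; the last joint's range is limited). The gripper opens to 88 mm and grips with 3 to 60 N. Pads are 18 mm wide; open, the fingers measure 123 mm over their backs; the gripper's body (75 mm by 187 mm) begins 45 mm behind the grasp point.
Start: joints at [-1.547, 0.381, 1.297, -0, 1.464, -0.215], TCP at [0.13, -0.534, 0.239] pointing down, gripper open.
Joint ranges: [-3.11, 3.11], [-0.89, 2.33], [0.22, 2.48], [-1.42, 4.56], [0.17, 2.85], [-2.88, 2.88]. Speed limits (rad/s): [2.39, 2.39, 3.14, 3.14, 3.14, 3.14].

INTERFACE

Orientations are given as [roll, pitch, yaw] about the fixed x, y, z axes, in that order (R = Rz(yaw) Ry(pitch) Rx(roll)).
In Python, from station import readout, vision, robot gives the robot as it stands.
- The arm moves only by the tool arm_command, never from a script. Its argument "increments" is a list of rows, each a list of 7 numbers: the turn, a rotation vector about the tool's x, y, z in rad, then the shift along the tool's x, y, z in m, then the closure, from -1 (fully open) to 1 (shut), so that 0 is half open. In form: [[ax, ay, az, x, y, z, grip], ...]. A call has 1 to 10 rows; each row is the pose to reach, as a shift and turn from the pose commanded when the call began, along the tool's axes at that moment; what a row does not reach only later rows make up. A row lasts 1/12 s, in which the tool goes at most 41.7 mm and 7.16 degrees, less where a joint would pass 70% of its speed; a pose out of reach is approached as far as the arm can. A call with a gripper value outside its range is refused whole. The fingers move at their own pace and stop on an object; the grip force is fixed at half the most. Time passes only in rows, so rows that repeat a pose let the fingers close. It gives the time, the measured TCP pose, the force, the opening and the grip force at its end, in the units of the state.
- readout.state(): the state, without advancing time (a new reading comes with each control period).
- vision.get_image(name): name is "scene" or "top" or "wrist"; returns the picture (384x512x3 uint8, red, green, blue); there is no depth.
- vision.camera_model(name): a dict with "mtx" (3x3 intrinsics, pixels), "position" and "rotation" of the camera in the world. Camera axes: x right, y up, looking along -z (the intrinsics and any distortion apply to the point x, -y, -z); pixel columns grow to the right and rows downward; lengths in m; the calibration is good to about 2 mm. A picture is of the moment at which its call begins: read the wrist's pose just before it. camera_model takes no time and is no camera call; for the wrist camera it gives the pose at the moment of the call.
- robot.hand_in(): hands the job in; it is judged then, once.
Trained networks look in the newest picture that a camera, given by its name, has taken for a name from the list of things; names that differ only in an ending like _2 or _b are one class to them, and where a whole thing is asked for, a point or a joint stands for the part that bears it (a point fixed in the world has none). Each returns a list of dicts, best first, with "score" (0 to 1); they miss things now and then, are a little off and sometimes report something else, mostly with a low value. They report only what shows in the picture. A call takes as long as a camera call.
- vision.cut_out(camera, label): "mask" (384x512 bool, what is visible of it) and "box" ([left, top, right, bottom] in pixels, round what is visible of it).
- vision.landmark_of(camera, label): "xy" ([column, row] in pixels: a listed point, or the origin of a listed thing).
The state is a dict: "time": time; "qpos": joint angles; "qd": joint speeds; "effort": joint torques, N m; "ee_pos": TCP position; "orientation": TCP orientation; "contact_force": force on the tool from outside, world axes, zero at the start; "moment": the same for the moment, N m; "finger_gap": finger opening in m; "finger_force": force on a finger pad.
Only numpy, scipy, OpenCV 4.12 (cv2) and the standard library are available. Lean on these libraries where they do the work, as an engineer would, in place of code of your own. Each camera call takes 0.05 s, during which the arm holds its last target. There are 200 camera calls.

## Working session

There is one attempt and no reset: what is moved stays moved. The work goes in short steps, Python scripts to look and compute and a tool call to move; the robot and the scene stay as the last step left them, time stands still between calls to the robot, and variables do not carry over. Pictures are saved under pics/ and viewed, at most 10 in all, crops included, and the job is handed in when it is done.

Besides the shell and the picture viewer there is one more tool, called after ">>>" in YAML: its name, and indented under it one key for each argument. arm_command: Moves the arm, as the interface text tells. Its arguments: {"type":"object","properties":{"increments":{"type":"array"}},"required":["increments"]}

```bash
mkdir -p pics
cat > h.py <<'E'
import numpy as np, cv2
from station import readout, vision, robot
def ray(cam,uv,m=None):
    m=m or vision.camera_model(cam); K=np.array(m["mtx"]); R=np.array(m["rotation"]); 
    if R.shape!=(3,3):
        print("rot",R)
    d=np.linalg.inv(K)@[uv[0],uv[1],1]; d=np.array([d[0],-d[1],-d[2]])
    return np.array(m["position"]),R@d
def atz(cam,uv,z,m=None):
    p,d=ray(cam,uv,m); return p+d*(z-p[2])/d[2]
def tri(rs):
    A=np.zeros((3,3));b=np.zeros(3);
    for p,d in rs:
        d=d/np.linalg.norm(d);P=np.eye(3)-np.outer(d,d);A+=P;b+=P@p
    x=np.linalg.solve(A,b); return x
def save(cam,name):
    im=vision.get_image(cam); cv2.imwrite("pics/"+name,im[:,:,::-1]); return im
E
cat > a.py <<'E'
from h import *
print(readout.state())
a=save("scene","s0.png");b=save("top","t0.png")
cv2.imwrite("pics/both0.png",cv2.resize(np.vstack([a,b])[:,:,::-1],None,fx=.78,fy=.78))
for c in ("scene","top"): print(c,vision.camera_model(c))
for n in ["slot","wedge_top","wedge","pestle","coaster","rack","bay","hob"]:
    rs=[]
    for c in("scene","top"):
        l=vision.landmark_of(c,n)
        if l: print(n,c,np.round(l[0]["xy"],1),round(l[0]["score"],2)); rs.append(ray(c,l[0]["xy"]))
    if len(rs)==2: print("   ",tri(rs).round(4))
E
python3 a.py
```

```text
{'time': 0.0, 'qpos': array([-1.54728477e+00,  3.81155230e-01,  1.29822544e+00, -8.68700600e-06,
        1.46360126e+00, -2.15297046e-01]), 'qd': array([ 7.85361528e-04,  4.16477422e-04, -1.57532797e-03,  1.44973550e-05,
        2.60308841e-04, -5.43257171e-05]), 'effort': array([ 8.41393557e-04, -4.37930775e+01, -2.24555737e+01,  7.13348365e-02,
        3.52667947e-02, -1.04266148e-04]), 'ee_pos': array([ 0.13009042, -0.53411106,  0.23817158]), 'orientation': array([-3.14023361e+00, -2.88365352e-04,  2.38809346e-01]), 'contact_force': array([-0.51212726, -0.00981141, -0.30972975]), 'moment': array([ 0.04349505,  0.04610123, -0.01279078]), 'finger_force': 0.0, 'finger_gap': 0.08814840762061454}
scene {'mtx': array([[464.52963267,   0.        , 255.63700716],
       [  0.        , 464.52963267, 190.65259183],
       [  0.        ,   0.        ,   1.        ]]), 'position': array([ 1.14055395, -0.09717324,  1.11221096]), 'rotation': array([ 5.41645409e-01, -7.07223216e-04,  1.39682774e+00])}
top {'mtx': array([[384.34111656,   0.        , 246.69022327],
       [  0.        , 384.341116
[... 981 characters left out ...]
[ 5.41645409e-01 -7.07223216e-04  1.39682774e+00]
coaster top [298.2 238.1] 0.72
rot [ 0.17291615 -0.00236756 -1.56950989]
    [ 0.7501 -0.0512  1.1637]
rack scene [133.  211.6] 0.92
rot [ 5.41645409e-01 -7.07223216e-04  1.39682774e+00]
rack top [340.7 217. ] 0.77
rot [ 0.17291615 -0.00236756 -1.56950989]
    [ 0.7501 -0.0512  1.1637]
bay scene [126.7 189.2] 0.35
rot [ 5.41645409e-01 -7.07223216e-04  1.39682774e+00]
bay top [160.6 186.5] 0.64
rot [ 0.17291615 -0.00236756 -1.56950989]
    [ 0.7501 -0.0512  1.1637]
hob scene [355.9 207.2] 0.75
rot [ 5.41645409e-01 -7.07223216e-04  1.39682774e+00]
hob top [160.1 184.5] 0.87
rot [ 0.17291615 -0.00236756 -1.56950989]
    [ 0.7501 -0.0512  1.1637]
```

Run:
```python
s=open('h.py').read()
s=s.replace('''    if R.shape!=(3,3):
        print("rot",R)
''','''    if R.shape!=(3,3): R=Rotation.from_euler('xyz',R).as_matrix()
''').replace("import numpy","from scipy.spatial.transform import Rotation\nimport numpy",1)
open('h.py','w').write(s)
from h import *
D=dict(slot=((322.2,197.8),(186.5,192.3)),wedge_top=((124.7,191.8),(353.8,211)),wedge=((131.7,207.6),(344.6,216.5)),pestle=((189.8,187.8),(296.1,232.7)),coaster=((185.8,182.2),(298.2,238.1)),rack=((133,211.6),(340.7,217)),hob=((355.9,207.2),(160.1,184.5)))
Z=dict(slot=.072,wedge_top=.1155,wedge=.015,pestle=.008,coaster=0,rack=0,hob=0)
for k,(a,b) in D.items():
    print(k,tri([ray('scene',a),ray('top',b)]).round(4),atz('scene',a,Z[k]).round(4),atz('top',b,Z[k]).round(4))
```

```text
slot [0.5608 0.1814 0.0456] [0.5753 0.1779 0.072 ] [0.5556 0.1739 0.072 ]
wedge_top [ 0.4947 -0.3167  0.1124] [ 0.4968 -0.3157  0.1155] [ 0.4943 -0.3162  0.1155]
wedge [ 0.4886 -0.3167  0.0195] [ 0.4853 -0.3206  0.015 ] [ 0.4892 -0.3149  0.015 ]
pestle [ 0.4396 -0.1623 -0.001 ] [ 0.4456 -0.1603  0.008 ] [ 0.4389 -0.1627  0.008 ]
coaster [ 0.4223 -0.1697  0.0034] [ 0.4201 -0.1701  0.    ] [ 0.4225 -0.17    0.    ]
rack [ 0.4893 -0.3141 -0.0028] [ 0.4895 -0.3206  0.    ] [ 0.4893 -0.3063  0.    ]
hob [0.5904 0.2702 0.0189] [0.581  0.2805 0.    ] [0.5933 0.2708 0.    ]
```

View pics/both0.png

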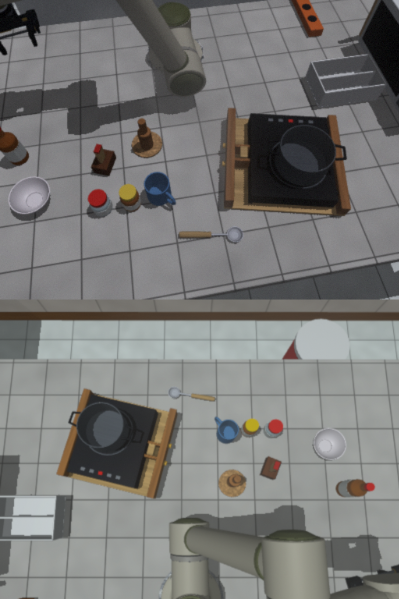

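```bash
cat >> h.py <<'E'
def plan(pos,yaw,verbose=True):
    s=readout.state(); R0=Rotation.from_euler('xyz',s["orientation"]).as_matrix()
    R1=Rotation.from_euler('xyz',[np.pi,0,yaw]).as_matrix()
    rv=Rotation.from_matrix(R0.T@R1).as_rotvec(); sh=R0.T@(np.array(pos)-s["ee_pos"])
    print("plan",rv.round(4),sh.round(4));
E
python3 - <<'E'
from h import *
m=vision.camera_model('wrist');print(m); s=readout.state()
R=Rotation.from_euler('xyz',s["orientation"]).as_matrix();print("cam in tool",R.T@(m["position"]-s["ee_pos"]), (R.T@Rotation.from_euler('xyz',m["rotation"]).as_matrix()).round(3))
for n in ["rack","wedge_top","hob","pot","salt_jar","spice_jar","mug"]:
    c=vision.cut_out('top',n)
    if c:
        k=c[0]["mask"].astype(np.uint8); pts=np.argwhere(k)[:,::-1].astype(np.float32)
        r=cv2.minAreaRect(pts); b=cv2.boxPoints(r)
        z={"hob":.072,"rack":.03,"wedge_top":.1155}.get(n,.09)
        print(n,c[0]["score"],[list(atz('top',q,z)[:2].round(3)) for q in b], atz('top',r[0],z).round(3))
plan([.46,-.33,.28],-.3)
E
```

```text
{'mtx': array([[301.16723734,   0.        , 254.4924814 ],
       [  0.        , 301.16723734, 189.24005807],
       [  0.        ,   0.        ,   1.        ]]), 'position': array([ 0.21088407, -0.51420551,  0.38496664]), 'rotation': array([-3.27211334e-01, -8.87903593e-04, -1.33224757e+00])}
cam in tool [ 0.0832589  -0.00047868 -0.14622536] [[-0.     0.947  0.321]
 [ 1.     0.001 -0.001]
 [-0.001  0.321 -0.947]]
rack 0.79 [[np.float64(0.46), np.float64(-0.271)], [np.float64(0.54), np.float64(-0.3)], [np.float64(0.519), np.float64(-0.361)], [np.float64(0.44), np.float64(-0.331)]] [ 0.49  -0.316  0.03 ]
wedge_top 0.66 [[np.float64(0.506), np.float64(-0.291)], [np.float64(0.506), np.float64(-0.332)], [np.float64(0.466), np.float64(-0.33)], [np.float64(0.465), np.float64(-0.29)]] [ 0.486 -0.311  0.115]
hob 0.94 [[np.float64(0.47), np.float64(0.474)], [np.float64(0.794), np.float64(0.41)], [np.float64(0.715), np.float64(0.126)], [np.float64(0.398), np.float64(0.202)]] [0.59  0.303 0.072]
pot 0.96 [[np.float64(0.674), np.float64(0.49)], [np.float64(0.795), np.float64(0.351)], [np.float64(0.615), np.float64(0.206)], [np.float64(0.5), np.float64(0.344)]] [0.644 0.347 0.09 ]
salt_jar 0.78 [[np.float64(0.629), np.float64(-0.268)], [np.float64(0.687), np.float64(-0.327)], [np.float64(0.643), np.float64(-0.367)], [np.float64(0.586), np.float64(-0.309)]] [ 0.636 -0.318  0.09 ]
spice_jar 0.81 [[np.float64(0.632), np.float64(-0.181)], [np.float64(0.686), np.float64(-0.236)], [np.float64(0.643), np.float64(-0.277)], [np.float64(0.589), np.float64(-0.222)]] [ 0.637 -0.229  0.09 ]
mug 0.86 [[np.float64(0.683), np.float64(-0.093)], [np.float64(0.683), np.float64(-0.184)], [np.float64(0.578), np.float64(-0.182)], [np.float64(0.578), np.float64(-0.092)]] [ 0.63  -0.138  0.09 ]
plan [-0.      0.      0.5388] [ 0.3689 -0.1205 -0.0413]
```

```bash
python3 -c "
from h import *
plan([.488,-.315,.23],1.22)"
```

```text
plan [-0.     -0.     -0.9812] [ 0.3997 -0.1285  0.0087]
```

>>> arm_command:
  increments:
    - [0, 0, -0.981, 0.4, -0.128, 0.009, -1]
    - [0, 0, -0.981, 0.4, -0.128, 0.009, -1]
    - [0, 0, -0.981, 0.4, -0.128, 0.009, -1]
    - [0, 0, -0.981, 0.4, -0.128, 0.009, -1]
    - [0, 0, -0.981, 0.4, -0.128, 0.009, -1]
    - [0, 0, -0.981, 0.4, -0.128, 0.009, -1]
    - [0, 0, -0.981, 0.4, -0.128, 0.009, -1]
    - [0, 0, -0.981, 0.4, -0.128, 0.009, -1]
    - [0, 0, -0.981, 0.4, -0.128, 0.009, -1]
    - [0, 0, -0.981, 0.4, -0.128, 0.009, -1]

```text
time: 2.08
ee_pos: [0.4872, -0.3157, 0.2299]
orientation: [3.141, 0.0, 1.22]
contact_force: [0.2, -0.6, -0.3]
finger_gap: 0.0883
finger_force: 0.0
```

>>> arm_command:
  increments:
    - [0, 0, 0, 0.02, 0, 0, -1]
    - [0, 0, 0, 0.02, 0, 0, -1]
    - [0, 0, 0, 0.02, 0, 0, -1]

```text
time: 2.33
ee_pos: [0.4927, -0.2978, 0.2298]
orientation: [-3.141, 0.0, 1.222]
contact_force: [0.5, 0.0, 0.3]
finger_gap: 0.088
finger_force: 0.0
```

```bash
cat > w.py <<'E'
from h import *
m=vision.camera_model('wrist'); im=save("wrist","w1.png")
for n,z in(("wedge_top",.1155),("pestle",.008),("rack",0)):
    for l in vision.landmark_of("wrist",n)[:1]: print(n,l["xy"],l["score"],atz('wrist',l["xy"],z,m).round(4))
hsv=cv2.cvtColor(im,cv2.COLOR_RGB2HSV)
k=(((hsv[...,0]<8)|(hsv[...,0]>172))&(hsv[...,1]>130)&(hsv[...,2]>70)).astype(np.uint8)
n,lab,st,cen=cv2.connectedComponentsWithStats(k)
for i in range(1,n):
    if st[i,4]>60:
        pts=np.argwhere(lab==i)[:,::-1].astype(np.float32)
        P=np.array([atz('wrist',q,.1155,m)[:2] for q in pts]); r=cv2.minAreaRect((P*1000).astype(np.float32))
        print(st[i],cen[i].round(1),P.mean(0).round(4),r)
E
python3 w.py
```

```text
wedge_top [258.6, 203.0] 0.87 [ 0.4894 -0.3159  0.1155]
pestle [166.8, 66.0] 0.82 [ 0.4351 -0.1638  0.008 ]
rack [256.8, 169.5] 0.67 [ 0.489  -0.3147  0.    ]
[ 381  122   63   58 2753] [412.7 150.1] [ 0.6328 -0.3155] ((632.5213012695312, -315.56829833984375), (49.35594940185547, 54.29475402832031), 31.329273223876953)
[244 192  33  20 545] [259.2 202.5] [ 0.49   -0.3157] ((490.931396484375, -315.0423583984375), (18.862092971801758, 29.594831466674805), 69.97489929199219)
```

View pics/w1.png

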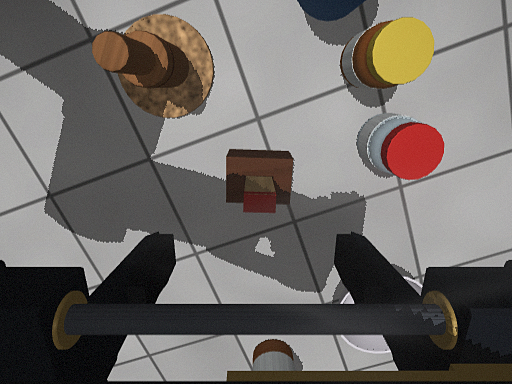

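>>> arm_command:
  increments:
    - [0, 0, 0, -0.0176, 0.0039, 0.02, -1]
    - [0, 0, 0, -0.0176, 0.0039, 0.055, -1]
    - [0, 0, 0, -0.0176, 0.0039, 0.09, -1]
    - [0, 0, 0, -0.0176, 0.0039, 0.125, -1]
    - [0, 0, 0, -0.0176, 0.0039, 0.147, -1]
    - [0, 0, 0, -0.0176, 0.0039, 0.147, -1]
    - [0, 0, 0, -0.0176, 0.0039, 0.147, 0]
    - [0, 0, 0, -0.0176, 0.0039, 0.147, 1]
    - [0, 0, 0, -0.0176, 0.0039, 0.147, 1]
    - [0, 0, 0, -0.0176, 0.0039, 0.147, 1]

```text
time: 3.37
ee_pos: [0.4905, -0.3169, 0.0845]
orientation: [3.139, 0.001, 1.22]
contact_force: [0.6, -0.5, 0.3]
finger_gap: 0.0641
finger_force: 0.0
```

>>> arm_command:
  increments:
    - [0, 0, 0, 0, 0, 0, 1]
    - [0, 0, 0, 0, 0, 0, 1]
    - [0, 0, 0, 0, 0, 0, 1]

```text
time: 3.62
ee_pos: [0.4901, -0.3163, 0.0832]
orientation: [3.141, 0.0, 1.22]
contact_force: [-0.4, -0.4, -0.1]
finger_gap: 0.0435
finger_force: 0.0
```

>>> arm_command:
  increments:
    - [0, 0, 0, 0, 0, 0, 1]
    - [0, 0, 0, 0, 0, 0, 1]
    - [0, 0, 0, 0, 0, 0, 1]
    - [0, 0, 0, 0, 0, 0, 1]
    - [0, 0, 0, 0, 0, 0, 1]

```text
time: 4.03
ee_pos: [0.4901, -0.3162, 0.0828]
orientation: [3.142, -0.0, 1.22]
contact_force: [-0.7, 0.4, 0.3]
finger_gap: 0.03
finger_force: 30.0
```

>>> arm_command:
  increments:
    - [0, 0, 0, 0, 0, -0.02, 1]
    - [0, 0, 0, 0, 0, -0.04, 1]
    - [0, 0, 0, 0, 0, -0.08, 1]
    - [0, 0, 0, 0, 0, -0.12, 1]
    - [0, 0, 0, 0, 0, -0.16, 1]
    - [0, 0, 0, 0, 0, -0.18, 1]
    - [0, 0, 0, 0, 0, -0.18, 1]

```text
time: 4.62
ee_pos: [0.491, -0.3171, 0.268]
orientation: [3.133, 0.004, 1.22]
contact_force: [-0.3, 0.7, -0.4]
finger_gap: 0.0294
finger_force: 30.0
```

```bash
python3 -c "
from h import *
plan([.52,.19,.264],1.345)"
```

```text
plan [ 0.0082  0.0043 -0.1251] [ 0.4862 -0.1471  0.0009]
```

>>> arm_command:
  increments:
    - [0, 0, -0.12, 0.03, -0.007, 0, 1]
    - [0, 0, -0.12, 0.07, -0.016, 0, 1]
    - [0, 0, -0.12, 0.11, -0.025, 0, 1]
    - [0, 0, -0.12, 0.15, -0.035, 0, 1]
    - [0, 0, -0.12, 0.19, -0.044, 0, 1]
    - [0, 0, -0.12, 0.23, -0.053, 0, 1]
    - [0, 0, -0.12, 0.27, -0.062, 0, 1]
    - [0, 0, -0.12, 0.31, -0.072, 0, 1]
    - [0, 0, -0.12, 0.35, -0.081, 0, 1]
    - [0, 0, -0.12, 0.39, -0.09, 0, 1]

```text
time: 5.45
ee_pos: [0.5391, 0.083, 0.2617]
orientation: [-3.14, 0.0, 1.34]
contact_force: [1.1, -1.5, -0.1]
finger_gap: 0.0296
finger_force: 30.0
```

>>> arm_command:
  increments:
    - [0, 0, 0, 0.03, -0.01, 0, 1]
    - [0, 0, 0, 0.03, -0.01, 0, 1]
    - [0, 0, 0, 0.03, -0.01, 0, 1]
    - [0, 0, 0, 0.03, -0.01, 0, 1]

```text
time: 5.78
ee_pos: [0.5366, 0.112, 0.2619]
orientation: [-3.14, 0.001, 1.34]
contact_force: [-0.3, -1.0, 0.1]
finger_gap: 0.0299
finger_force: 30.0
```

```bash
cat > w2.py <<'E'
from h import *
print(readout.state()["ee_pos"],readout.state()["orientation"])
m=vision.camera_model('wrist'); im=save("wrist","w2.png")
for n,z in(("slot",.072),("bay",0),("wedge",.2)):
    for l in vision.landmark_of("wrist",n)[:2]: print(n,l["xy"],l["score"],atz('wrist',l["xy"],z,m).round(4))
E
python3 w2.py
```

```text
[0.53656471 0.11196815 0.26193083] [-3.14016205e+00  6.60521041e-04  1.33980248e+00]
slot [266.7, 101.7] 0.64 [0.5642 0.1761 0.072 ]
bay [262.6, 12.1] 0.7 [0.5835 0.2737 0.    ]
wedge [255.8, 203.7] 0.82 [0.5371 0.1138 0.2   ]
```

View pics/w2.png

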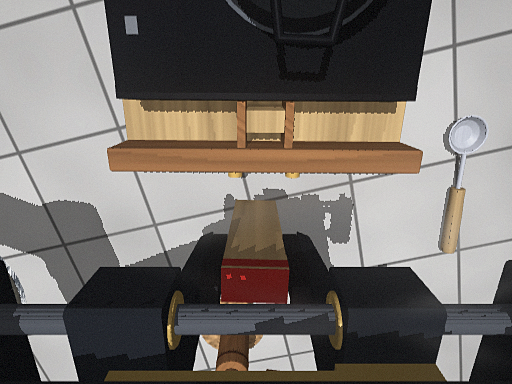

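```bash
python3 -c "
import cv2
im=cv2.imread('pics/w2.png');cv2.imwrite('pics/w2c.png',cv2.resize(im[85:155,205:325],None,fx=6,fy=6,interpolation=cv2.INTER_NEAREST))"
```

```text
(no output)
```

View pics/w2c.png

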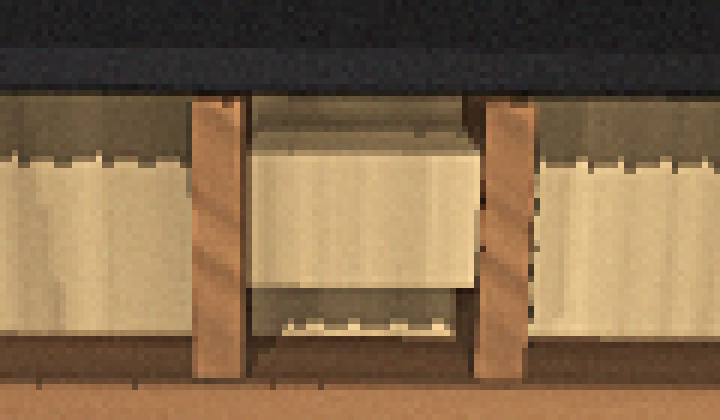

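Run:
```python
from h import *
m=vision.camera_model('wrist')
f=lambda u,v,z:atz('wrist',(u,v),z,m)[:2]*1000
for q in [(265.5,100.8,.072),(265.5,110.1,.072),(265.5,105.5,.072),(246,105.5,.064),(284.7,105.5,.064)]: print(q,f(*q).round(1))
a,b=f(125,100,.072),f(413,100,.072)
im=cv2.imread('pics/w2.png',0).astype(float)
# hob edge: fit line of dark->light over columns away from ribs
P=[]
for u in list(range(130,235,3))+list(range(300,400,3)):
    g=np.diff(im[92:110,u]); v=92+g.argmax()+.5; P.append(f(u,v,.072))
vx,vy,x0,y0=cv2.fitLine(np.array(P,np.float32),cv2.DIST_HUBER,0,.01,.01).ravel(); print("edge angle",np.arctan2(vy,vx),x0,y0)
# batten outer edge
P=[]
for u in range(115,415,4):
    g=im[138:148,u]; d=np.diff(g); v=138+d.argmax()+.5; P.append(f(u,v,.05))
vx,vy,x1,y1=cv2.fitLine(np.array(P,np.float32),cv2.DIST_HUBER,0,.01,.01).ravel(); print("batten",np.arctan2(vy,vx))
print(Rotation.from_euler('xyz',readout.state()["orientation"]).as_matrix().round(3), readout.state()["ee_pos"])
```

```text
(265.5, 100.8, 0.072) [563.8 176.6]
(265.5, 110.1, 0.072) [561.7 167.1]
(265.5, 105.5, 0.072) [562.7 171.8]
(246, 105.5, 0.064) [541.9 176.3]
(284.7, 105.5, 0.064) [583.5 166.4]
edge angle -0.2412455 562.3195 176.992
batten -0.23837143
[[ 0.231  0.973 -0.   ]
 [ 0.973 -0.231 -0.   ]
 [-0.    -0.    -1.   ]] [0.53688282 0.11127822 0.26262524]
```

>>> arm_command:
  increments:
    - [0, 0, 0.009, 0.03, 0.006, 0, 1]
    - [0, 0, 0.009, 0.0644, 0.0112, 0.0, 1]
    - [0, 0, 0.009, 0.0644, 0.0112, 0.03, 1]
    - [0, 0, 0.009, 0.0644, 0.0112, 0.06, 1]
    - [0, 0, 0.009, 0.0644, 0.0112, 0.09, 1]
    - [0, 0, 0.009, 0.0644, 0.0112, 0.105, 1]
    - [0, 0, 0.009, 0.0644, 0.0112, 0.105, 1]
    - [0, 0, 0.009, 0.0644, 0.0112, 0.105, 1]

```text
time: 6.65
ee_pos: [0.5626, 0.1719, 0.1579]
orientation: [-3.141, 0.0, 1.33]
contact_force: [0.5, 0.0, 0.4]
finger_gap: 0.0296
finger_force: 30.0
```

Run:
```python
from h import *
s=readout.state();print(s["ee_pos"],s["orientation"],s["contact_force"])
im=save("wrist","w3.png")
cv2.imwrite('pics/w3c.png',cv2.resize(im[70:290,160:360,::-1],None,fx=2.6,fy=2.6,interpolation=cv2.INTER_NEAREST))
```

```text
[0.56262455 0.17185728 0.15786983] [-3.14087890e+00  2.35667352e-04  1.32974499e+00] [0.48749606 0.03027044 0.3827173 ]
```

View pics/w3c.png

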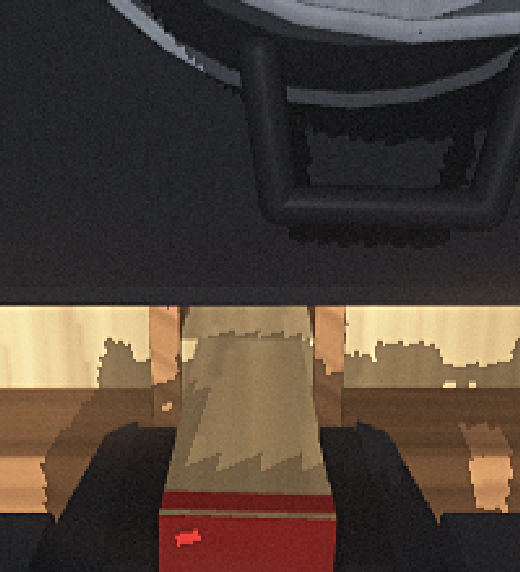

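Run:
```python
from h import *
m=vision.camera_model('wrist'); s=readout.state()
R=Rotation.from_euler('xyz',s["orientation"]).as_matrix()
def inb(p): # rel to TCP in tool xy mm
    return ((R.T@(p-s["ee_pos"]))*1000).round(1)
for z in (.12,.14,.16): print("handle",z,inb(atz('wrist',(304,149),z,m)),inb(atz('wrist',(304,154),z,m)))
print("hobedge",inb(atz('wrist',(256,187.5),.072,m)))
print("tip edge v=199 z=.09",inb(atz('wrist',(256,199),.0903,m)), "ribs", inb(atz('wrist',(160+181/2.6,187.5),.064,m)),inb(atz('wrist',(160+315/2.6,187.5),.064,m)))
print("tipcorners",inb(atz('wrist',(160+192/2.6,199),.0903,m)),inb(atz('wrist',(160+311/2.6,199),.0903,m)))
```

```text
handle 0.12 [47.4 30.  39. ] [44.3 30.2 39. ]
handle 0.14 [51.4 26.7 19. ] [48.6 26.8 19. ]
handle 0.16 [55.4 23.3 -1. ] [52.9 23.5 -1. ]
hobedge [ 6.2  0.5 86.9]
tip edge v=199 z=.09 [ 3.1  0.4 68.6] ribs [  3.6 -21.7  94.9] [ 3.5 21.8 95. ]
tipcorners [  3.1 -16.5  68.6] [ 3.1 18.4 68.7]
```

>>> arm_command:
  increments:
    - [0, 0, 0, 0.0006, 0, 0.008, 1]
    - [0, 0, 0, 0.0006, 0, 0.016, 1]
    - [0, 0, 0, 0.0006, 0, 0.02, 1]
    - [0, 0, 0, 0.0006, 0, 0.024, 1]
    - [0, 0, 0, 0.0006, 0, 0.028, 1]
    - [0, 0, 0, 0.0006, 0, 0.031, 1]
    - [0, 0, 0, 0.0006, 0, 0.031, 1]

```text
time: 7.28
ee_pos: [0.5623, 0.1731, 0.1262]
orientation: [-3.141, 0.0, 1.331]
contact_force: [0.8, -0.4, -1.0]
finger_gap: 0.0297
finger_force: 30.0
```

>>> arm_command:
  increments:
    - [0, 0, 0, 0, 0, 0.002, 1]
    - [0, 0, 0, 0, 0, 0.004, 1]
    - [0, 0, 0, 0, 0, 0.006, 1]
    - [0, 0, 0, 0, 0, 0.008, 1]
    - [0, 0, 0, 0, 0, 0.008, 1]

```text
time: 7.7
ee_pos: [0.5624, 0.1731, 0.1184]
orientation: [-3.141, 0.0, 1.331]
contact_force: [0.2, 0.7, -0.2]
finger_gap: 0.0293
finger_force: 30.0
```

>>> arm_command:
  increments:
    - [0, 0, 0, 0, 0, 0.002, 1]
    - [0, 0, 0, 0, 0, 0.004, 1]
    - [0, 0, 0, 0, 0, 0.006, 1]
    - [0, 0, 0, 0, 0, 0.006, 1]

```text
time: 8.03
ee_pos: [0.5624, 0.1731, 0.1124]
orientation: [-3.141, 0.0, 1.331]
contact_force: [-0.1, -0.2, -0.5]
finger_gap: 0.0297
finger_force: 30.0
```

>>> arm_command:
  increments:
    - [0, 0, 0, 0, 0, 0.001, 1]
    - [0, 0, 0, 0, 0, 0.003, 1]
    - [0, 0, 0, 0, 0, 0.004, 1]
    - [0, 0, 0, 0, 0, 0.004, 1]

```text
time: 8.37
ee_pos: [0.5624, 0.1731, 0.1085]
orientation: [-3.141, 0.0, 1.331]
contact_force: [-0.3, -0.5, -1.2]
finger_gap: 0.03
finger_force: 30.0
```

>>> arm_command:
  increments:
    - [0, 0, 0, 0, 0, 0.001, 1]
    - [0, 0, 0, 0, 0, 0.003, 1]
    - [0, 0, 0, 0, 0, 0.003, 1]

```text
time: 8.62
ee_pos: [0.5625, 0.1731, 0.1055]
orientation: [-3.141, -0.0, 1.331]
contact_force: [0.2, 1.2, -0.3]
finger_gap: 0.0298
finger_force: 30.0
```

>>> arm_command:
  increments:
    - [0, 0, 0, 0, 0, 0.001, 1]
    - [0, 0, 0, 0, 0, 0.003, 1]
    - [0, 0, 0, 0, 0, 0.003, 1]

```text
time: 8.87
ee_pos: [0.5627, 0.1732, 0.1027]
orientation: [3.141, -0.0, 1.331]
contact_force: [1.2, 0.8, -1.9]
finger_gap: 0.0295
finger_force: 30.0
```

>>> arm_command:
  increments:
    - [0, 0, 0, 0, 0, 0.001, 1]
    - [0, 0, 0, 0, 0, 0.003, 1]
    - [0, 0, 0, 0, 0, 0.003, 1]

```text
time: 9.12
ee_pos: [0.563, 0.1733, 0.1004]
orientation: [3.14, -0.001, 1.331]
contact_force: [0.2, 1.9, 3.4]
finger_gap: 0.0297
finger_force: 30.0
```

>>> arm_command:
  increments:
    - [0, 0, 0, 0, 0, -0.001, 1]
    - [0, 0, 0, 0, 0, -0.001, -0.2]
    - [0, 0, 0, 0, 0, -0.001, -0.2]
    - [0, 0, 0, 0, 0, -0.001, -0.2]
    - [0, 0, 0, 0, 0, -0.001, -0.2]
    - [0, 0, 0, 0, 0, -0.001, -0.2]

```text
time: 9.62
ee_pos: [0.5624, 0.173, 0.1008]
orientation: [-3.141, 0.0, 1.331]
contact_force: [0.4, -0.4, -0.0]
finger_gap: 0.0531
finger_force: 0.0
```

>>> arm_command:
  increments:
    - [0, 0, 0, 0, 0, -0.02, -0.2]
    - [0, 0, 0, 0, 0, -0.05, -0.5]
    - [0, 0, 0, 0, 0, -0.09, -1]
    - [0, 0, 0, 0, 0, -0.13, -1]
    - [0, 0, 0, 0, 0, -0.15, -1]
    - [0, 0, 0, -0.01, 0, -0.15, -1]
    - [0, 0, 0, -0.05, 0, -0.15, -1]
    - [0, 0, 0, -0.06, 0, -0.15, -1]
    - [0, 0, 0, -0.06, 0, -0.15, -1]

```text
time: 10.37
ee_pos: [0.5476, 0.1127, 0.2501]
orientation: [-3.14, 0.001, 1.328]
contact_force: [-0.1, 0.5, 0.2]
finger_gap: 0.0882
finger_force: 0.0
```

Run:
```python
from h import *
s=readout.state();print(s["ee_pos"],s["contact_force"],s["time"])
m=vision.camera_model('wrist');im=save("wrist","w4.png")
for l in vision.landmark_of("wrist","wedge_top")[:1]: print(l,[ (z,atz('wrist',l["xy"],z,m).round(4)) for z in (.13,.1345)])
hsv=cv2.cvtColor(im,cv2.COLOR_RGB2HSV)
k=(((hsv[...,0]<8)|(hsv[...,0]>172))&(hsv[...,1]>130)&(hsv[...,2]>70)).astype(np.uint8)
n,lab,st,cen=cv2.connectedComponentsWithStats(k)
for i in range(1,n):
    if st[i,4]>150:
        pts=np.argwhere(lab==i)[:,::-1].astype(np.float32)
        P=np.array([atz('wrist',q,.133,m)[:2] for q in pts]); r=cv2.minAreaRect((P*1000).astype(np.float32))
        print(st[i],cen[i].round(1),P.mean(0).round(4),r)
plan([.436,-.163,.30],1.331)
c=im[80:300,150:370,::-1]; cv2.imwrite('pics/w4c.png',cv2.resize(c,None,fx=2.5,fy=2.5,interpolation=cv2.INTER_NEAREST))
```

```text
[0.54758843 0.11267611 0.25005991] [-0.09858033  0.5152008   0.20023202] 10.3667
{'xy': [253.3, 112.6], 'score': 0.68} [(0.13, array([0.5609, 0.1742, 0.13  ])), (0.1345, array([0.561 , 0.1746, 0.1345]))]
[238 102  35  22 770] [255.  112.5] [0.5623 0.1742] ((562.3325805664062, 174.09817504882812), (17.34657096862793, 29.20564079284668), 76.06365966796875)
plan [-0.0012 -0.0001 -0.0013] [-0.2966 -0.0427 -0.0498]
```

View pics/w4c.png

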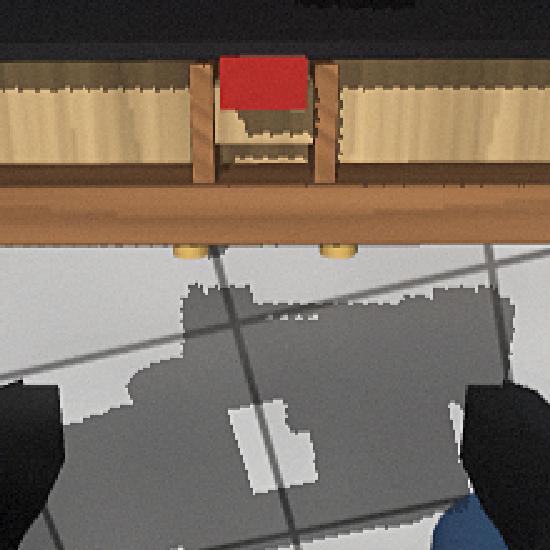

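>>> arm_command:
  increments:
    - [0, 0, 0, -0.03, -0.004, -0.03, -1]
    - [0, 0, 0, -0.07, -0.01, -0.03, -1]
    - [0, 0, 0, -0.11, -0.016, -0.03, -1]
    - [0, 0, 0, -0.15, -0.022, -0.03, -1]
    - [0, 0, 0, -0.19, -0.028, -0.03, -1]
    - [0, 0, 0, -0.23, -0.033, -0.03, -1]
    - [0, 0, 0, -0.27, -0.039, -0.03, -1]
    - [0, 0, 0, -0.297, -0.043, -0.03, -1]
    - [0, 0, 0, -0.297, -0.043, -0.03, -1]
    - [0, 0, 0, -0.297, -0.043, -0.03, -1]

```text
time: 11.3
ee_pos: [0.4361, -0.1637, 0.2804]
orientation: [-3.141, -0.001, 1.329]
contact_force: [0.3, 0.7, 0.0]
finger_gap: 0.0883
finger_force: 0.0
```

Run:
```python
from h import *
s=readout.state();print(s["ee_pos"],s["orientation"],s["contact_force"],s["time"])
m=vision.camera_model('wrist');im=save("wrist","w5.png")
for n,z in(("pestle",.008),("coaster",0)):
    for l in vision.landmark_of("wrist",n)[:1]: print(n,l,atz('wrist',l["xy"],z,m).round(4))
    c=vision.cut_out("wrist",n)[0]; mk=c["mask"]; print(c["box"],c["score"])
    if n=="coaster": 
        # cork union: fit ellipse of hull
        cs,_=cv2.findContours(mk.astype(np.uint8),0,2); h=np.vstack(cs).reshape(-1,2)
        P=np.array([atz('wrist',q,.008,m)[:2]*1000 for q in h],np.float32); print("circ",cv2.minEnclosingCircle(P))
cv2.imwrite('pics/w5c.png',cv2.resize(im[100:300,170:340,::-1],None,fx=3,fy=3,interpolation=cv2.INTER_NEAREST))
```

```text
[ 0.43613487 -0.16374351  0.28041831] [-3.14103527e+00 -6.67300620e-04  1.32915029e+00] [0.29940322 0.7005326  0.04760604] 11.3
pestle {'xy': [254.1, 151.7], 'score': 0.83} [ 0.4343 -0.1658  0.008 ]
[235.8, 135.1, 275.8, 195.5] 0.75
coaster {'xy': [250.0, 148.5], 'score': 0.57} [ 0.4293 -0.1614  0.    ]
[213.8, 113.5, 289.2, 188.7] 0.7
circ ((431.05377197265625, -164.2930908203125), 55.39722442626953)
```

View pics/w5c.png

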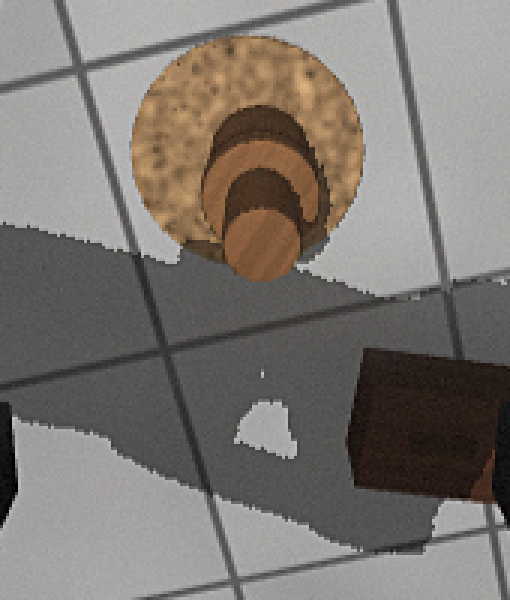

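Run:
```python
from h import *
m=vision.camera_model('wrist')
print(atz('wrist',(257.0,181),.156,m),atz('wrist',(256.8,165.7),.096,m))
p=atz('wrist',(257,181),.156,m)
plan([p[0],p[1],.100],1.331)
```

```text
[ 0.43804388 -0.16259197  0.156     ] [ 0.43820374 -0.16313792  0.096     ]
plan [-0.0001 -0.0002  0.0018] [0.     0.0017 0.1808]
```

>>> arm_command:
  increments:
    - [0, 0, 0, 0, 0.0017, 0.04, -1]
    - [0, 0, 0, 0, 0.0017, 0.08, -0.7]
    - [0, 0, 0, 0, 0.0017, 0.12, -0.4]
    - [0, 0, 0, 0, 0.0017, 0.155, -0.2]
    - [0, 0, 0, 0, 0.0017, 0.175, -0.2]
    - [0, 0, 0, 0, 0.0017, 0.181, -0.2]
    - [0, 0, 0, 0, 0.0017, 0.181, 0]
    - [0, 0, 0, 0, 0.0017, 0.181, 1]
    - [0, 0, 0, 0, 0.0017, 0.181, 1]
    - [0, 0, 0, 0, 0.0017, 0.181, 1]

```text
time: 12.38
ee_pos: [0.4382, -0.1641, 0.1012]
orientation: [3.139, 0.001, 1.331]
contact_force: [0.3, -0.3, -0.1]
finger_gap: 0.0304
finger_force: 0.0
```

>>> arm_command:
  increments:
    - [0, 0, 0, 0, 0, 0, 1]
    - [0, 0, 0, 0, 0, 0, 1]
    - [0, 0, 0, 0, 0, 0, 1]
    - [0, 0, 0, 0, 0, 0, 1]

```text
time: 12.72
ee_pos: [0.4382, -0.1642, 0.1009]
orientation: [3.139, 0.001, 1.331]
contact_force: [0.4, 0.7, 6.8]
finger_gap: 0.0253
finger_force: 30.0
```

>>> arm_command:
  increments:
    - [0, 0, 0, 0, 0, -0.02, 1]
    - [0, 0, 0, 0, 0, -0.05, 1]
    - [0, 0, 0, 0, 0, -0.09, 1]
    - [0, 0, 0, 0, 0, -0.12, 1]
    - [0, 0, 0, 0.02, 0.002, -0.14, 1]
    - [0, 0, 0, 0.05, 0.006, -0.14, 1]
    - [0, 0, 0, 0.085, 0.01, -0.14, 1]
    - [0, 0, 0, 0.12, 0.014, -0.14, 1]
    - [0, 0, 0, 0.155, 0.018, -0.14, 1]
    - [0, 0, 0, 0.19, 0.022, -0.14, 1]

```text
time: 13.55
ee_pos: [0.5041, 0.0172, 0.24]
orientation: [-3.141, 0.0, 1.33]
contact_force: [0.2, -0.8, -2.3]
finger_gap: 0.0254
finger_force: 30.0
```

>>> arm_command:
  increments:
    - [0, 0, 0, 0.035, 0.004, 0, 1]
    - [0, 0, 0, 0.07, 0.008, 0, 1]
    - [0, 0, 0, 0.105, 0.012, 0, 1]
    - [0, 0, 0, 0.135, 0.015, 0, 1]
    - [0, 0, 0, 0.155, 0.0175, 0, 1]
    - [0, 0, 0, 0.165, 0.018, 0, 1]
    - [0, 0, 0, 0.168, 0.0184, 0, 1]
    - [0, 0, 0, 0.168, 0.0184, 0, 1]
    - [0, 0, 0, 0.168, 0.0184, 0, 1]

```text
time: 14.3
ee_pos: [0.5617, 0.1732, 0.2398]
orientation: [-3.141, 0.0, 1.33]
contact_force: [1.1, 0.2, -2.5]
finger_gap: 0.0249
finger_force: 30.0
```

Run:
```python
from h import *
s=readout.state();print(s["contact_force"],s["moment"])
print(s["ee_pos"]);plan([.5623,.1741,.235],1.331)
```

```text
[ 1.12249434  0.1850195  -2.45867376] [-0.02575089 -0.07098921 -0.02205428]
[0.56168246 0.1732384  0.23984563]
plan [-0.0003  0.0005 -0.0011] [0.001  0.0004 0.0048]
```

>>> arm_command:
  increments:
    - [0, 0, 0, 0.001, 0.0004, 0.003, 1]
    - [0, 0, 0, 0.001, 0.0004, 0.006, 1]
    - [0, 0, 0, 0.001, 0.0004, 0.008, 1]
    - [0, 0, 0, 0.001, 0.0004, 0.0095, 1]
    - [0, 0, 0, 0.001, 0.0004, 0.0105, 1]
    - [0, 0, 0, 0.001, 0.0004, 0.0105, 1]

```text
time: 14.8
ee_pos: [0.5625, 0.175, 0.2291]
orientation: [-3.141, 0.0, 1.331]
contact_force: [-0.2, 0.2, -1.3]
finger_gap: 0.025
finger_force: 30.0
```

>>> arm_command:
  increments:
    - [0, 0, 0, 0, 0, 0.0005, 1]
    - [0, 0, 0, 0, 0, 0.001, 1]
    - [0, 0, 0, 0, 0, 0.001, 1]

```text
time: 15.05
ee_pos: [0.5625, 0.1752, 0.2283]
orientation: [-3.142, -0.0, 1.331]
contact_force: [0.6, -0.3, -2.7]
finger_gap: 0.025
finger_force: 30.0
```

>>> arm_command:
  increments:
    - [0, 0, 0, 0, 0, 0.0005, 1]
    - [0, 0, 0, 0, 0, 0.001, 1]
    - [0, 0, 0, 0, 0, 0.001, 1]

```text
time: 15.3
ee_pos: [0.5625, 0.1752, 0.2272]
orientation: [-3.141, 0.0, 1.331]
contact_force: [-0.4, -0.8, -2.6]
finger_gap: 0.0253
finger_force: 30.0
```

>>> arm_command:
  increments:
    - [0, 0, 0, 0, 0, 0.0005, 1]
    - [0, 0, 0, 0, 0, 0.001, 1]
    - [0, 0, 0, 0, 0, 0.001, 1]

```text
time: 15.55
ee_pos: [0.5625, 0.1752, 0.2262]
orientation: [-3.141, 0.0, 1.331]
contact_force: [-0.5, -0.7, -1.9]
finger_gap: 0.0253
finger_force: 30.0
```

>>> arm_command:
  increments:
    - [0, 0, 0, 0, 0, 0.0005, 1]
    - [0, 0, 0, 0, 0, 0.001, 1]
    - [0, 0, 0, 0, 0, 0.001, 1]

```text
time: 15.8
ee_pos: [0.5625, 0.1752, 0.2252]
orientation: [-3.141, -0.0, 1.331]
contact_force: [0.4, 0.2, -1.8]
finger_gap: 0.0253
finger_force: 30.0
```

>>> arm_command:
  increments:
    - [0, 0, 0, 0, 0, 0.0005, 1]
    - [0, 0, 0, 0, 0, 0.001, 1]
    - [0, 0, 0, 0, 0, 0.001, 1]

```text
time: 16.05
ee_pos: [0.5625, 0.1752, 0.2242]
orientation: [-3.141, 0.0, 1.331]
contact_force: [0.3, 0.9, -1.7]
finger_gap: 0.0253
finger_force: 30.0
```

>>> arm_command:
  increments:
    - [0, 0, 0, 0, 0, 0.0005, 1]
    - [0, 0, 0, 0, 0, 0.001, 1]
    - [0, 0, 0, 0, 0, 0.001, 1]

```text
time: 16.3
ee_pos: [0.5625, 0.1752, 0.2232]
orientation: [-3.141, 0.0, 1.331]
contact_force: [0.0, 0.8, -1.8]
finger_gap: 0.0256
finger_force: 30.0
```

>>> arm_command:
  increments:
    - [0, 0, 0, 0, 0, 0.0005, 1]
    - [0, 0, 0, 0, 0, 0.001, 1]
    - [0, 0, 0, 0, 0, 0.001, 1]

```text
time: 16.55
ee_pos: [0.5625, 0.1752, 0.2222]
orientation: [-3.141, 0.0, 1.331]
contact_force: [0.7, -0.2, -1.5]
finger_gap: 0.0254
finger_force: 30.0
```

>>> arm_command:
  increments:
    - [0, 0, 0, 0, 0, 0.0005, 1]
    - [0, 0, 0, 0, 0, 0.001, 1]
    - [0, 0, 0, 0, 0, 0.001, 1]

```text
time: 16.8
ee_pos: [0.5626, 0.1751, 0.2214]
orientation: [3.141, -0.0, 1.331]
contact_force: [-0.1, 0.6, -1.3]
finger_gap: 0.0253
finger_force: 30.0
```

>>> arm_command:
  increments:
    - [0, 0, 0, 0, 0, 0.0005, 1]
    - [0, 0, 0, 0, 0, 0.001, 1]
    - [0, 0, 0, 0, 0, 0.001, 1]

```text
time: 17.05
ee_pos: [0.5628, 0.1752, 0.221]
orientation: [3.14, -0.0, 1.331]
contact_force: [0.1, -0.1, 3.9]
finger_gap: 0.0249
finger_force: 30.0
```

>>> arm_command:
  increments:
    - [0, 0, 0, 0, 0, 0.0005, 1]
    - [0, 0, 0, 0, 0, 0.001, 1]
    - [0, 0, 0, 0, 0, 0.001, 1]
    - [0, 0, 0, 0, 0, 0.001, 1]

```text
time: 17.38
ee_pos: [0.5628, 0.1752, 0.2199]
orientation: [3.14, -0.0, 1.331]
contact_force: [0.4, 0.0, 5.5]
finger_gap: 0.0253
finger_force: 30.0
```

>>> arm_command:
  increments:
    - [0, 0, 0, 0, 0, 0.0005, 1]
    - [0, 0, 0, 0, 0, 0.001, 1]
    - [0, 0, 0, 0, 0, 0.001, 1]
    - [0, 0, 0, 0, 0, 0.001, 1]

```text
time: 17.72
ee_pos: [0.5628, 0.1752, 0.2188]
orientation: [3.14, -0.0, 1.331]
contact_force: [0.2, -0.6, 6.0]
finger_gap: 0.025
finger_force: 30.0
```

>>> arm_command:
  increments:
    - [0, 0, 0, 0, 0, 0.0005, 1]
    - [0, 0, 0, 0, 0, 0.001, 1]
    - [0, 0, 0, 0, 0, 0.0015, 1]
    - [0, 0, 0, 0, 0, 0.0015, 1]
    - [0, 0, 0, 0, 0, 0.0015, 1]

```text
time: 18.13
ee_pos: [0.5628, 0.1752, 0.2172]
orientation: [3.141, -0.001, 1.331]
contact_force: [1.0, 0.1, 5.7]
finger_gap: 0.0253
finger_force: 30.0
```

>>> arm_command:
  increments:
    - [0, 0, 0, 0, 0, 0.0005, 1]
    - [0, 0, 0, 0, 0, 0.001, 1]
    - [0, 0, 0, 0, 0, 0.001, 1]
    - [0, 0, 0, 0, 0, 0.001, 1]

```text
time: 18.47
ee_pos: [0.5627, 0.1753, 0.2162]
orientation: [3.141, -0.001, 1.331]
contact_force: [0.8, 0.3, 4.3]
finger_gap: 0.0257
finger_force: 30.0
```

>>> arm_command:
  increments:
    - [0, 0, 0, 0, 0, 0.0005, 1]
    - [0, 0, 0, 0, 0, 0.001, 1]
    - [0, 0, 0, 0, 0, 0.0015, 1]
    - [0, 0, 0, 0, 0, 0.0015, 1]
    - [0, 0, 0, 0, 0, 0.0015, 1]

```text
time: 18.88
ee_pos: [0.5629, 0.1753, 0.2153]
orientation: [3.14, -0.001, 1.331]
contact_force: [-0.7, 1.4, 8.6]
finger_gap: 0.0254
finger_force: 30.0
```

>>> arm_command:
  increments:
    - [0, 0, 0, 0, 0, 0.0005, 1]
    - [0, 0, 0, 0, 0, 0.001, 1]
    - [0, 0, 0, 0, 0, 0.001, 1]
    - [0, 0, 0, 0, 0, 0.001, 1]

```text
time: 19.22
ee_pos: [0.563, 0.1754, 0.215]
orientation: [3.139, -0.001, 1.331]
contact_force: [-1.4, 0.5, 12.9]
finger_gap: 0.0255
finger_force: 30.0
```

>>> arm_command:
  increments:
    - [0, 0, 0, 0, 0, 0.0005, 1]
    - [0, 0, 0, 0, 0, 0.001, 1]
    - [0, 0, 0, 0, 0, 0.001, 1]
    - [0, 0, 0, 0, 0, 0.001, 1]

```text
time: 19.55
ee_pos: [0.5631, 0.1754, 0.2146]
orientation: [3.138, -0.002, 1.331]
contact_force: [-2.7, 0.4, 16.1]
finger_gap: 0.0254
finger_force: 30.0
```

>>> arm_command:
  increments:
    - [0, 0, 0, 0, 0, 0.0002, 1]
    - [0, 0, 0, 0, 0, 0.0002, 1]
    - [0, 0, 0, 0, 0, 0.0002, 1]

```text
time: 19.8
ee_pos: [0.5632, 0.1754, 0.2146]
orientation: [3.138, -0.002, 1.331]
contact_force: [-1.4, 0.1, 16.4]
finger_gap: 0.0256
finger_force: 30.0
```

>>> arm_command:
  increments:
    - [0, 0, 0, 0, 0, -0.002, 1]
    - [0, 0, 0, 0, 0, -0.006, 1]
    - [0, 0, 0, 0, 0, -0.015, 1]
    - [0, 0, 0, 0, 0, -0.03, 1]
    - [0, 0, 0, 0, 0, -0.03, 1]
    - [0, 0, 0, 0, 0, -0.03, 1]

```text
time: 20.3
ee_pos: [0.5627, 0.1752, 0.2423]
orientation: [3.141, -0.0, 1.331]
contact_force: [-0.5, 0.2, -3.0]
finger_gap: 0.0253
finger_force: 30.0
```

Run:
```python
from h import *
plan([.431,-.164,.235],1.331)
```

```text
plan [ 0.0006 -0.0002 -0.0002] [-0.3608 -0.0473  0.0072]
```

>>> arm_command:
  increments:
    - [0, 0, 0, -0.03, -0.004, 0, 1]
    - [0, 0, 0, -0.07, -0.009, 0, 1]
    - [0, 0, 0, -0.11, -0.014, 0, 1]
    - [0, 0, 0, -0.15, -0.02, 0, 1]
    - [0, 0, 0, -0.19, -0.025, 0, 1]
    - [0, 0, 0, -0.23, -0.03, 0, 1]
    - [0, 0, 0, -0.27, -0.035, 0, 1]
    - [0, 0, 0, -0.31, -0.041, 0, 1]
    - [0, 0, 0, -0.34, -0.045, 0, 1]
    - [0, 0, 0, -0.36, -0.047, 0, 1]

```text
time: 21.13
ee_pos: [0.4297, -0.1655, 0.2413]
orientation: [-3.14, -0.0, 1.329]
contact_force: [-0.7, -0.2, -2.1]
finger_gap: 0.0253
finger_force: 30.0
```

>>> arm_command:
  increments:
    - [0, 0, 0, 0, 0, 0.03, 1]
    - [0, 0, 0, 0, 0, 0.06, 1]
    - [0, 0, 0, 0, 0, 0.09, 1]
    - [0, 0, 0, 0, 0, 0.115, 1]
    - [0, 0, 0, 0, 0, 0.125, 1]
    - [0, 0, 0, 0, 0, 0.13, 1]
    - [0, 0, 0, 0, 0, 0.13, 1]

```text
time: 21.72
ee_pos: [0.4307, -0.163, 0.111]
orientation: [-3.139, -0.001, 1.331]
contact_force: [1.0, -0.3, -2.6]
finger_gap: 0.0254
finger_force: 30.0
```

>>> arm_command:
  increments:
    - [0, 0, 0, 0, 0, 0.003, 1]
    - [0, 0, 0, 0, 0, 0.006, 1]
    - [0, 0, 0, 0, 0, 0.008, 1]
    - [0, 0, 0, 0, 0, 0.008, 1]

```text
time: 22.05
ee_pos: [0.4313, -0.1633, 0.1042]
orientation: [3.141, 0.0, 1.331]
contact_force: [0.3, 0.1, -2.3]
finger_gap: 0.0256
finger_force: 30.0
```

>>> arm_command:
  increments:
    - [0, 0, 0, 0, 0, 0.001, 1]
    - [0, 0, 0, 0, 0, 0.002, 1]
    - [0, 0, 0, 0, 0, 0.002, 1]

```text
time: 22.3
ee_pos: [0.4313, -0.1633, 0.1021]
orientation: [3.141, 0.0, 1.331]
contact_force: [0.4, -0.5, -1.6]
finger_gap: 0.0253
finger_force: 30.0
```

>>> arm_command:
  increments:
    - [0, 0, 0, 0, 0, 0.001, 1]
    - [0, 0, 0, 0, 0, 0.0015, 1]
    - [0, 0, 0, 0, 0, 0.0015, 1]

```text
time: 22.55
ee_pos: [0.4314, -0.1634, 0.1009]
orientation: [3.141, 0.0, 1.331]
contact_force: [0.8, 0.3, 3.2]
finger_gap: 0.025
finger_force: 30.0
```

>>> arm_command:
  increments:
    - [0, 0, 0, 0, 0, -0.0005, 0.3]
    - [0, 0, 0, 0, 0, -0.0005, -0.5]
    - [0, 0, 0, 0, 0, -0.0005, -0.5]
    - [0, 0, 0, 0, 0, -0.0005, -0.5]
    - [0, 0, 0, 0, 0, -0.0005, -0.5]
    - [0, 0, 0, 0, 0, -0.0005, -0.5]
    - [0, 0, 0, 0, 0, -0.0005, -0.5]
    - [0, 0, 0, 0, 0, -0.0005, -0.5]

```text
time: 23.22
ee_pos: [0.4313, -0.1634, 0.1011]
orientation: [3.142, -0.0, 1.331]
contact_force: [-0.1, -0.6, -0.1]
finger_gap: 0.0663
finger_force: 0.0
```

>>> arm_command:
  increments:
    - [0, 0, 0, 0, 0, -0.02, -1]
    - [0, 0, 0, 0, 0, -0.05, -1]
    - [0, 0, 0, 0, 0, -0.09, -1]
    - [0, 0, 0, 0, 0, -0.13, -1]
    - [0, 0, 0, 0, 0, -0.15, -1]
    - [0, 0, 0, 0.03, 0, -0.15, -1]
    - [0, 0, 0, 0.07, 0.01, -0.15, -1]
    - [0, 0, 0, 0.11, 0.02, -0.15, -1]
    - [0, 0, 0, 0.15, 0.03, -0.15, -1]
    - [0, 0, 0, 0.19, 0.03, -0.15, -1]

```text
time: 24.05
ee_pos: [0.5069, 0.0157, 0.251]
orientation: [3.141, -0.0, 1.33]
contact_force: [0.4, -0.9, 0.2]
finger_gap: 0.0882
finger_force: 0.0
```

>>> arm_command:
  increments:
    - [0, 0, 0, 0.04, 0.01, 0, -1]
    - [0, 0, 0, 0.08, 0.02, 0, -1]
    - [0, 0, 0, 0.1, 0.02, 0, -1]
    - [0, 0, 0, 0.1, 0.02, 0, -1]
    - [0, 0, 0, 0.1, 0.02, 0, -1]

```text
time: 24.47
ee_pos: [0.5487, 0.107, 0.2507]
orientation: [-3.141, 0.0, 1.333]
contact_force: [0.7, 0.6, 0.0]
finger_gap: 0.088
finger_force: 0.0
```

Run:
```python
from h import *
s=readout.state();print(s["ee_pos"],s["contact_force"],s["time"])
m=vision.camera_model('wrist');im=save("wrist","w6.png"); b=save("scene","s6.png")
hsv=cv2.cvtColor(im,cv2.COLOR_RGB2HSV)
k=(((hsv[...,0]<8)|(hsv[...,0]>172))&(hsv[...,1]>130)&(hsv[...,2]>70)).astype(np.uint8)
n,lab,st,cen=cv2.connectedComponentsWithStats(k)
for i in range(1,n):
    if st[i,4]>150:
        pts=np.argwhere(lab==i)[:,::-1].astype(np.float32)
        P=np.array([atz('wrist',q,.122,m)[:2] for q in pts]); r=cv2.minAreaRect((P*1000).astype(np.float32))
        print(cen[i].round(1),P.mean(0).round(4),r)
cv2.imwrite('pics/v6.png',np.hstack([cv2.resize(im[60:260,160:360],(400,400),interpolation=0),cv2.resize(b[130:330,100:300],(400,400),interpolation=0)])[:,:,::-1])
```

```text
[0.54865104 0.10702502 0.25072154] [0.66057163 0.57280923 0.02293085] 24.4667
[253.  105.9] [0.5627 0.1736] ((562.6964721679688, 173.87042236328125), (17.852502822875977, 30.210391998291016), 76.34757995605469)
```

View pics/v6.png

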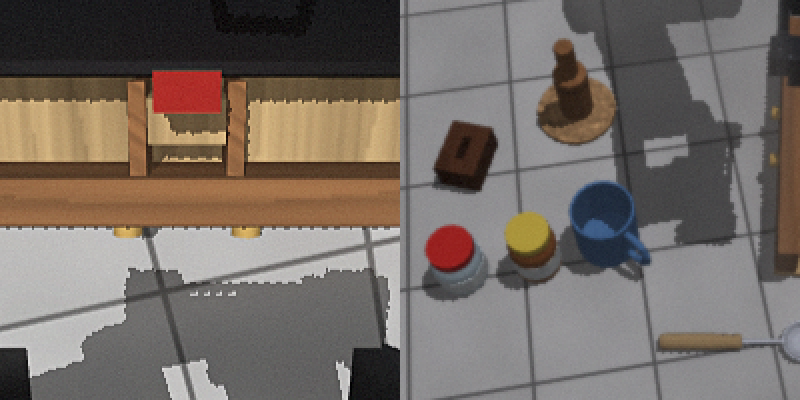

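The picture shows the wedge upright and square in the slot, its red top at about (253, 106) in the wrist image. The pestle is standing on its coaster, and the jars and mug are untouched. I'm handing it in.

```bash
python3 -c "
from h import *
print(robot.hand_in())"
```

```text
the job is handed in; nothing more can be done
None
```

I handed the job in at about 24.5 s. The wedge took a steady push of about 18 to 19 N without going further, the pestle is back upright on its coaster, and the jars, mug and pot were not touched; no verdict came back.

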